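Gauge a rack ear in the toggle-clamp check nest

TASK

Check the silver rack ear lying in the nest of the pulled-out rack drawer: swing the toggle clamp over centre so that its rubber pad rests on the ear, and with the ear clamped slide the gauge grip, under the edge of the shelf, along to its end stop beside the ear. Then swing the clamp back until it is fully open, leaving the gauge at its end stop, the ear in its nest and the loose things around the drawer where they are.

Things in the scene. Friction and masses are not known exactly. Their poses are not given: they have to be found in the camera images.
- drawer: Fixed grey steel rack drawer, 250 (x) x 400 (y) mm, rim 40 mm high; origin at the centre of its underside on the bench; x away from the robot, y to the left along the drawer. In it: toggle clamp (left), aluminium nest (middle), gauge track (rear right), and a shelf over its rear.
- shelf_edge (a point): Middle of the lower front edge of the grey shelf over the drawer's rear, 220 mm above the bench. The shelf runs 200 mm either way in y and 65 mm back in x, is 16 mm high, on two 18 mm posts at its rear ends. The gauge grip stands just under this edge, so only a tool tilted some 27 to 45 deg (fingers pointing down and away from the robot) reaches it
- rack_ear: Loose silver rack ear, an L of 4 mm plate lying flat, 44 (x) x 88 (y) mm, with an upright flange 28 mm high along its far (+x) edge; 0.1 kg; origin at the centre of its underside.
- nest (a point): Centre of the nest's floor, 40 mm above the bench, where the ear's origin belongs; fences 8 mm high around it with 2 mm clearance. Axes as the drawer's.
- clamp (a joint): Angle of the toggle clamp's arm (rad): about 0 with its pad down on the ear, 1.5 at the open stop. It turns about the drawer's x axis; growing values lift the arm from the right (-y) up and over to the left (+y). Past its balance point, near 1.0, its weight carries it on to either end. It moves with 1 to 3 N at the grip.
- clamp_hinge (a point): Point on the clamp's hinge axis, in the plane of its arm, 95 mm above the bench. Axes turn with the arm: the arm points along -y of this frame, hinge along x.
- clamp_grip (a point): Middle of the clamp's handle: black barrel, diameter 22, length 62 mm, parallel to the hinge, sticking out towards the robot (-x) from a 12 mm lever, free all round. 100 mm from the hinge axis, 65 deg above the arm's direction, 39 mm nearer the robot than the lever (barrel: 31 mm either way from here). Closed 186 mm above the bench; open about 145 mm, out to the left.
- clamp_pad: Rubber-tipped spindle, 18 mm diameter, at the arm's end, 105 mm from the hinge; origin at the centre of its lower face, which bears on the ear.
- gauge (a joint): Travel of the gauge slide (m): 0 at the right (-y) end, 0.090 at its end stop; grows along the drawer's +y. It drags with 1.5 N.
- gauge_grip (a point): Grip of the gauge slide: upright black block 30 (x) x 20 (y) mm, its top 15 mm above and foot 29 mm below this point, which is 83 mm above the bench; pinch it across its 20 mm (y). Carriage below: 30 x 44 mm. A steel blade reaches from it along +y, 33 mm nearer the robot than the grip, up to 64 mm above the bench.
- patch_plug: Loose brass patch plug lying on the bench right of the drawer, 75 mm long, 18 mm thick; bystander.
- blue_knob: Loose blue anodised knob, diameter 36, height 22 mm, on the bench right of the drawer; bystander.
- rack_foot: Loose spare black rack foot, diameter 38, height 16 mm, on the bench left of the drawer; bystander.
Things that resemble listed ones, but are neither listed nor needed, are in the scene too. Of the things like the rack_ear, leave any that is orange; of the rest the larger one is meant.

How it is judged:
By the outcome, as a careful person would: the job done as asked, in the order asked, and still so for the second after the job is handed in, with the robot touching nothing.
It also fails if it takes over 66 s, if anything falls off the work surface, if the arm or the gripper's body presses on something with over 40 N, if the wrist force passes 120 N, or if a joint passes its speed limit or range.

ROBOT

A 7-joint arm with a two-finger parallel gripper is mounted at the origin on the work surface. World frame = base frame: x ahead of the robot, y to its left, z up, the work surface at z = 0. Lengths are in m, angles in rad, forces in N, time in s.
With the tool pointing down it reaches from about 0.425 to 0.875 m from the base axis. Payload 4.7 kg.
Tool frame: the origin (TCP) lies between the finger pads; the fingertips stand 11 mm ahead of it and the grasp point (between the pads) lies 8 mm behind it; z points along the fingers, y is the line along which they close (so a half turn about z gives the same grasp; the last joint's range is limited). The gripper opens to 87 mm and grips with 3 to 60 N. Pads are 19 mm wide; open, the fingers measure 117 mm over their backs; the gripper's body (75 mm by 190 mm) begins 51 mm behind the grasp point.
Start: joints at [1.335, 0.321, -0.07, 1.45, 0.023, 1.371, -0.057], TCP at [0.161, -0.63, 0.234] pointing down, gripper open.
Joint ranges: [-2.86, 2.86], [-0.3, 2.09], [-1.38, 1.24], [0.06, 2.45], [-1.56, 4.7], [0.09, 2.05], [-2.69, 2.69]. Speed limits (rad/s): [2.57, 2.57, 3.14, 3.14, 3.14, 3.14, 3.14].

INTERFACE

Orientations are given as a rotation vector (axis times angle).
In Python, from bench import ctrl gives the robot as it stands. The module is installed in compiled form; this text tells all that it offers.
- The arm moves only by the shell command python3 -m inch 'ROWS' [FORCE]. ROWS is JSON, a list of rows, each an object with "slide": the shift along the tool's x, y, z scaled (see below), a list of three; "angular": the turn, a rotation vector about the tool's x, y, z scaled (see below), a list of three; "claw": the opening, from -1 (shut) to 1 (fully open). In form: [{"slide": [tx, ty, tz], "angular": [rx, ry, rz], "claw": claw}, ...]. A call has 1 to 10 rows; each row is the pose to reach, as a shift and turn from the pose commanded when the call began, along the tool's axes at that moment; what a row does not reach only later rows make up. The controller multiplies each number of a shift by 0.25 m and each number of a turn by 30 degrees. A row lasts 1/10 s, in which the tool goes at most 50 mm and 8.59 degrees, less where a joint would pass 70% of its speed; a pose out of reach is approached as far as the arm can. A call with a number of a shift or a turn outside -1 to 1 is refused whole. A call with a gripper value outside its range is refused whole. The fingers move at their own pace and stop on an object; FORCE is the grip in N (left out, the last holds). Time passes only in rows, so rows that repeat a pose let the fingers close. It gives the time, the measured TCP pose, the force, the opening and the grip force at its end, in the units of the state.
- ctrl.get_state(): the state, without advancing time (a new reading comes with each control period).
- ctrl.get_image(name): name is "scene" or "top"; returns a dict with "color" (400x640x3 uint8, red, green, blue), "depth" (400x640 float32, m along the optical axis (not along the pixel's ray), 0 where there is no reading), "camera_matrix" (3x3 intrinsics, pixels), "dist_coeffs" ([k1, k2, p1, p2, k3] as OpenCV has them; the pictures are not rectified), "extrinsics" (4x4, takes a point from camera to world coordinates). Camera axes: x right, y up, looking along -z (the intrinsics and any distortion apply to the point x, -y, -z); pixel columns grow to the right and rows downward; lengths in m; the calibration is good to about 2 mm. A picture is of the moment at which its call begins.
- ctrl.close_job(): hands the job in; it is judged then, once.
Trained networks look in the newest picture that a camera, given by its name, has taken for a name from the list of things; names that differ only in an ending like _2 or _b are one class to them, and where a whole thing is asked for, a point or a joint stands for the part that bears it (a point fixed in the world has none). Each returns a list of dicts, best first, with "confidence" (0 to 1); they miss things now and then, are a little off and sometimes report something else, mostly with a low value. They report only what shows in the picture. A call takes as long as a camera call. They do not tell look-alikes from the thing itself.
- ctrl.find_in(query, camera): "bbox" ([centre column, centre row, width, height] in pixels, round what is visible of it).
- ctrl.outline_of(query, camera): "mask" (400x640 bool, what is visible of it) and "bbox" ([centre column, centre row, width, height] in pixels, round what is visible of it).
The state is a dict: "time": time; "joint_positions": joint angles; "qd": joint speeds; "joint_torque": joint torques, N m; "position": TCP position; "tool_rot": TCP orientation; "ft_force": force on the tool from outside, world axes, zero at the start; "torque": the same for the moment, N m; "grip_width": opening from 0.0 (shut) to 1.0 (fully open); "grip_force": force on a finger pad.
Only numpy, scipy, OpenCV 4.12 (cv2) and the standard library are available. Lean on these libraries where they do the work, as an engineer would, in place of code of your own. Each camera call takes 0.05 s, during which the arm holds its last target. There are 200 camera calls.

## Working session

There is one attempt and no reset: what is moved stays moved. The work goes in short steps, Python scripts to look and compute and a shell command to move; the robot and the scene stay as the last step left them, time stands still between calls to the robot, and variables do not carry over. Pictures are saved under pics/ and viewed, at most 10 in all, crops included, and the job is handed in when it is done.

```bash
mkdir -p pics
cat > h.py <<'E'
import numpy as np, cv2
from bench import ctrl
from scipy.spatial.transform import Rotation as R
def pts(im):
    h,w=im["depth"].shape; K=np.array(im["camera_matrix"]); D=np.array(im["dist_coeffs"]); E=np.array(im["extrinsics"])
    u,v=np.meshgrid(np.arange(w),np.arange(h)); p=np.stack([u,v],-1).reshape(-1,1,2).astype(np.float64)
    n=cv2.undistortPoints(p,K,D).reshape(h,w,2); d=im["depth"]
    c=np.stack([n[...,0]*d,-n[...,1]*d,-d],-1)
    P=c@E[:3,:3].T+E[:3,3]; P[d==0]=np.nan
    return P
def proj(im,X):
    K=np.array(im["camera_matrix"]); D=np.array(im["dist_coeffs"]); E=np.array(im["extrinsics"])
    c=(np.atleast_2d(X)-E[:3,3])@E[:3,:3]; c=c*[1,-1,-1]
    return cv2.projectPoints(c,np.zeros(3),np.zeros(3),K,D)[0].reshape(-1,2)
def save(im,n,crop=None,f=1):
    c=im["color"][...,::-1]
    if crop: c=c[crop[1]:crop[3],crop[0]:crop[2]]
    cv2.imwrite("pics/"+n,cv2.resize(np.ascontiguousarray(c),None,fx=f,fy=f))
E
python3 - <<'E'
from h import *
print(ctrl.get_state()["time"])
for cam in("scene","top"):
    im=ctrl.get_image(cam); save(im,cam+"0.png"); P=pts(im); np.save(cam+"P.npy",P)
    print(cam,np.round(np.array(im["extrinsics"])[:3],2).tolist())
    for q in("drawer","shelf_edge","rack_ear","clamp","clamp_grip","clamp_pad","gauge","gauge_grip","patch_plug","blue_knob","rack_foot"):
        for r in ctrl.outline_of(q,cam)[:3]:
            X=P[r["mask"]]; print(q,round(r["confidence"],2),np.round(r["bbox"]).astype(int),r["mask"].sum(),np.round(np.nanmedian(X,0),3),np.round(np.nanpercentile(X,3,axis=0),3),np.round(np.nanpercentile(X,97,axis=0),3))
E
```

```text
0.0
scene [[-0.91, -0.36, 0.19, 0.83], [0.41, -0.8, 0.43, 0.59], [-0.0, 0.47, 0.88, 1.23]]
drawer 0.59 [305 192 162 170] 13843 [0.643 0.032 0.037] [ 0.471 -0.204  0.017] [0.72  0.191 0.235]
shelf_edge 0.91 [305 194 163 174] 13594 [0.643 0.033 0.038] [ 0.473 -0.2    0.018] [0.719 0.191 0.235]
rack_ear 0.83 [316 188  29  35] 538 [ 0.568 -0.015  0.047] [ 0.544 -0.061  0.04 ] [0.592 0.027 0.071]
rack_ear 0.61 [390 170  13  17] 169 [ 0.341 -0.005  0.005] [ 0.318 -0.03  -0.   ] [0.363 0.016 0.022]
rack_ear 0.57 [232 247  36  22] 679 [0.823 0.033 0.007] [0.781 0.008 0.001] [0.864 0.064 0.031]
clamp 0.57 [350 201  58  63] 653 [0.553 0.117 0.152] [0.487 0.038 0.106] [0.566 0.182 0.213]
clamp_grip 0.56 [354 203  55  65] 770 [0.551 0.115 0.15 ] [0.482 0.035 0.021] [0.566 0.182 0.212]
clamp_pad 0.64 [331 177  13   7] 62 [0.562 0.044 0.204] [0.55  0.023 0.161] [0.569 0.066 0.209]
patch_plug 0.43 [284 126  22  15] 120 [ 0.558 -0.273  0.016] [ 0.53  -0.283  0.005] [ 0.594 -0.268  0.023]
patch_plug 0.25 [352 202  60  64] 792 [0.551 0.114 0.15 ] [0.478 0.035 0.022] [0.568 0.182 0.211]
blue_knob 0.63 
[... 1191 characters left out ...]
36 199  20  11] 118 [0.563 0.044 0.201] [0.556 0.022 0.032] [0.58  0.072 0.207]
gauge 0.83 [407 166  16  24] 211 [ 0.653 -0.129  0.065] [ 0.631 -0.146  0.051] [ 0.669 -0.118  0.101]
gauge_grip 0.66 [398 167  38  24] 358 [ 0.65  -0.128  0.061] [ 0.62  -0.158  0.02 ] [ 0.672 -0.078  0.1  ]
patch_plug 0.58 [461 202  11  27] 175 [ 0.559 -0.273  0.015] [ 0.53  -0.284  0.007] [ 0.597 -0.266  0.021]
patch_plug 0.55 [361 183 188 126] 18023 [ 0.62  -0.007  0.036] [ 0.477 -0.201  0.016] [0.706 0.178 0.233]
rack_foot 0.74 [360 200  36  26] 625 [ 0.57  -0.017  0.045] [ 0.548 -0.055  0.04 ] [0.591 0.022 0.069]
rack_foot 0.7 [253 186  13  12] 146 [0.608 0.25  0.015] [0.595 0.235 0.003] [0.623 0.264 0.02 ]
```

Run:
```python
from h import *
a=ctrl.get_image("scene"); b=ctrl.get_image("top")
A=cv2.resize(a["color"][90:310,210:430],None,fx=1.8,fy=1.8);B=cv2.resize(b["color"][90:310,240:480],None,fx=1.65,fy=1.8)
cv2.imwrite("pics/both.png",np.hstack([A,B])[...,::-1])
for n,im in(("scene",a),("top",b)):
    P=pts(im)
    # clamp parts
    Q=P.reshape(-1,3)
    m=(Q[:,0]>.47)&(Q[:,0]<.53)&(Q[:,1]>.08)&(Q[:,1]<.23)&(Q[:,2]>.11); X=Q[m]
    print(n,"grip",m.sum(),X.min(0).round(3),X.max(0).round(3),np.median(X,0).round(3))
    m=(Q[:,0]>.53)&(Q[:,0]<.60)&(Q[:,1]>-.02)&(Q[:,1]<.23)&(Q[:,2]>.085)&(Q[:,2]<.218); X=Q[m]
    print("clamp",m.sum(),X.min(0).round(3),X.max(0).round(3))
    m=(Q[:,0]>.6)&(Q[:,0]<.70)&(Q[:,1]>-.2)&(Q[:,1]<-.08)&(Q[:,2]>.085)&(Q[:,2]<.13); X=Q[m]
    print("gg",m.sum(),X.min(0).round(3) if len(X) else 0,X.max(0).round(3) if len(X) else 0, np.median(X,0).round(3))
    m=(Q[:,2]>.225)&(Q[:,2]<.245)&(Q[:,0]>.5); X=Q[m]
    r=cv2.minAreaRect((X[:,:2]*1000).astype(np.float32)); print("shelf",r,X[:,2].mean())
    m=(Q[:,2]>.03)&(Q[:,2]<.045)&(Q[:,0]>.4)&(Q[:,0]<.75)&(abs(Q[:,1])<.23); X=Q[m]
    r=cv2.minAreaRect((X[:,:2]*1000).astype(np.float32)); print("drawer",r)
```

```text
scene grip 189 [0.479 0.16  0.138] [0.53  0.185 0.161] [0.504 0.175 0.154]
clamp 602 [0.53  0.031 0.085] [0.578 0.186 0.217]
gg 0 0 0 [nan nan nan]
shelf ((672.5787963867188, -4.610565185546875), (67.52106475830078, 403.2418518066406), 6.124821186065674) 0.22879482573350282
drawer ((594.7105712890625, -12.597900390625), (252.50775146484375, 404.5973815917969), 5.973623752593994)
top grip 224 [0.48  0.159 0.142] [0.53  0.184 0.16 ] [0.505 0.172 0.152]
clamp 537 [0.53  0.033 0.091] [0.579 0.186 0.218]
gg 105 [ 0.645 -0.148  0.086] [ 0.672 -0.126  0.104] [ 0.658 -0.137  0.097]
shelf ((674.0881958007812, -3.472320556640625), (66.18637084960938, 398.66668701171875), 5.973301410675049) 0.22906070376805562
drawer ((569.3660888671875, -15.161285400390625), (194.3951416015625, 400.3555603027344), 5.88739538192749)
  return _methods._mean(a, axis=axis, dtype=dtype,
  ret = um.true_divide(
```

View pics/both.png

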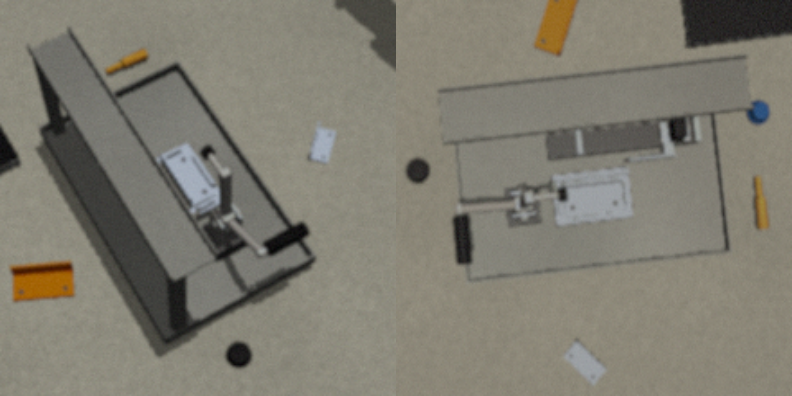

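The combined view shows the scene camera on the left and the top camera on the right. The silver ear is in the nest at about (595,195). The clamp is open, with its black barrel at (462,240). The gauge grip is at (678,130) under the shelf edge. The small silver and the orange ears are decoys. The drawer is yawed about +6°.

```bash
cat >> h.py <<'E'
YAW=np.radians(5.97); Rd=R.from_euler('z',YAW); D0=np.array([.5947,-.0126,0])
def d2w(p): return D0+Rd.apply(p)
def w2d(p): return Rd.inv().apply(np.asarray(p)-D0)
def tgt(pd,t=30,sgn=1,grasp=True):
    "pd: grasp point (drawer frame); tool z tilted t deg towards +x"
    a=np.radians(t); z=np.array([np.sin(a),0,-np.cos(a)]); y=np.array([0,sgn,0.]); x=np.cross(y,z)
    M=Rd*R.from_matrix(np.stack([x,y,z],1)); p=d2w(np.array(pd,float))
    if grasp: p=p+.008*M.apply([0,0,1])
    return p,M
def rows(pd_list,t=30,sgn=1,cur=None):
    s=ctrl.get_state(); p0=np.array(s["position"]);M0=R.from_rotvec(s["tool_rot"])
    if cur is not None: p0,M0=cur
    for pd in pd_list:
        p,M=tgt(pd,t,sgn); print(np.round(pd,3),"slide",np.round(M0.inv().apply(p-p0)/.25,3).tolist(),"ang",np.round(np.degrees((M0.inv()*M).as_rotvec())/30,3).tolist())
def where():
    s=ctrl.get_state(); M=R.from_rotvec(s["tool_rot"]); g=np.array(s["position"])-.008*M.apply([0,0,1])
    print("t",round(s["time"],2),"graspD",w2d(g).round(4),"zaxD",Rd.inv().apply(M.apply([0,0,1])).round(3),"yaxD",Rd.inv().apply(M.apply([0,1,0])).round(3),"F",np.round(s["ft_force"],1),"w",round(s["grip_width"],3),"gf",round(s["grip_force"],1),"q",np.round(s["joint_positions"],2))
E
python3 - <<'E'
from h import *
from scipy.optimize import least_squares
where()
for n in("scene","top"):
    im=ctrl.get_image(n);P=pts(im).reshape(-1,3);Q=w2d(P)
    c=im["color"].reshape(-1,3).astype(int).max(1)
    m=(abs(Q[:,1]-.193)<.03)&(Q[:,0]<-.045)&(Q[:,0]>-.13)&(Q[:,2]>.125)&(Q[:,2]<.175); X=Q[m]
    f=lambda p:np.hypot(X[:,1]-p[0],X[:,2]-p[1])-.011
    r=least_squares(f,[.19,.145],loss="soft_l1",f_scale=.002).x
    print(n,"barrel",m.sum(),r.round(4),"x",np.percentile(X[:,0],[1,5,95,99]).round(4))
    m=(abs(Q[:,1]+.131)<.04)&(abs(Q[:,0]-.05)<.04)&(Q[:,2]>.07)&(Q[:,2]<.12);X=Q[m]
    if m.sum(): print("gg",m.sum(),np.percentile(X,[2,50,98],axis=0).round(4).tolist())
    m=(abs(Q[:,1])<.06)&(Q[:,0]>-.07)&(Q[:,0]<.03)&(Q[:,2]>.035)&(Q[:,2]<.08);X=Q[m]
    print("nest/ear",np.percentile(X,[2,50,98],axis=0).round(4).tolist(), "flange",np.median(X[X[:,2]>.062],0).round(4))
    m=(Q[:,1]>.03)&(Q[:,1]<.12)&(Q[:,0]>-.045)&(Q[:,0]<0)&(Q[:,2]>.15)&(Q[:,2]<.22);X=Q[m]
    print("arm",np.percentile(X,[2,50,98],axis=0).round(4).tolist())
p,M=tgt([-.08,.193,.145]);s=ctrl.get_state();M0=R.from_rotvec(s["tool_rot"])
for g in(1,-1):
    print(g,((M0.inv()*tgt([0,0,0],30,g)[1]).as_rotvec()*180/np.pi).round(1))
print(M0.as_matrix().round(2).tolist())
E
```

```text
t 1.3 graspD [-0.4959 -0.5688  0.2416] zaxD [-0. -0. -1.] yaxD [ 0.145 -0.989  0.   ] F [-0.3 -0.1  0.9] w 0.999 gf 0.0 q [ 1.34  0.32 -0.07  1.45  0.02  1.37 -0.06]
scene barrel 189 [0.1925 0.1453] x [-0.0962 -0.0932 -0.0472 -0.0459]
nest/ear [[-0.057, -0.0526, 0.0387], [-0.0297, 0.0048, 0.0463], [-0.0048, 0.057, 0.0716]] flange [-0.0065  0.0003  0.0693]
arm [[-0.0338, 0.0485, 0.153], [-0.0255, 0.0976, 0.2012], [-0.0188, 0.1072, 0.2169]]
top barrel 222 [0.1927 0.1434] x [-0.0948 -0.0929 -0.0475 -0.0456]
gg 124 [[0.0373, -0.1402, 0.0712], [0.0503, -0.1285, 0.0964], [0.0634, -0.1206, 0.1031]]
nest/ear [[-0.0562, -0.0558, 0.0365], [-0.024, -0.0018, 0.0435], [0.0114, 0.0556, 0.0681]] flange [-0.0053 -0.0047  0.0674]
arm [[-0.0337, 0.0486, 0.1571], [-0.026, 0.0787, 0.2031], [-0.0187, 0.1065, 0.2149]]
1 [ -44.5   -3.2 -166.1]
-1 [-2.2 29.9  8.2]
[[0.97, 0.25, -0.0], [0.25, -0.97, -0.0], [-0.0, 0.0, -1.0]]
```

```bash
python3 -m inch '[{"slide":[0,0,-0.6],"angular":[0,0,0],"claw":1},{"slide":[0,0,-0.6],"angular":[0,0,0],"claw":1},{"slide":[0,0,-0.6],"angular":[0,0,0],"claw":1},{"slide":[0,0,-0.6],"angular":[-0.07,0.997,0.27],"claw":1},{"slide":[0,0,-0.6],"angular":[-0.07,0.997,0.27],"claw":1},{"slide":[0,0,-0.6],"angular":[-0.07,0.997,0.27],"claw":1},{"slide":[0,0,-0.6],"angular":[-0.07,0.997,0.27],"claw":1},{"slide":[0,0,-0.6],"angular":[-0.07,0.997,0.27],"claw":1}]'
python3 -c "
from h import *
where(); rows([[-.15,-.28,.39]],30,-1)"
```

```text
time: 2.2
position: [0.1554, -0.6306, 0.3812]
tool_rot: [-3.004, -0.144, -0.801]
ft_force: [-0.8, 0.3, -0.0]
grip_width: 1.003
grip_force: 0.0
t 2.2 graspD [-0.5051 -0.569   0.3882] zaxD [ 0.498  0.001 -0.867] yaxD [-0.007 -1.    -0.005] F [-0.8  0.3 -0. ] w 1.003 gf 0.0 q [ 1.6   0.3  -0.05  1.28 -0.51  1.61  0.07]
[-0.15 -0.28  0.39] slide [1.226, -1.166, 0.702] ang [-0.001, 0.004, -0.016]
```

```bash
R1='x'; python3 -m inch '[{"slide":[0.62,-0.583,0.36],"angular":[0,0,0],"claw":1},{"slide":[0.62,-0.583,0.36],"angular":[0,0,0],"claw":1},{"slide":[0.62,-0.583,0.36],"angular":[0,0,0],"claw":1},{"slide":[0.62,-0.583,0.36],"angular":[0,0,0],"claw":1},{"slide":[0.62,-0.583,0.36],"angular":[0,0,0],"claw":1},{"slide":[0.62,-0.583,0.36],"angular":[0,0,0],"claw":1}]'
python3 -m inch '[{"slide":[0.62,-0.583,0.36],"angular":[0,0,0],"claw":1},{"slide":[0.62,-0.583,0.36],"angular":[0,0,0],"claw":1},{"slide":[0.62,-0.583,0.36],"angular":[0,0,0],"claw":1},{"slide":[0.62,-0.583,0.36],"angular":[0,0,0],"claw":1},{"slide":[0.62,-0.583,0.36],"angular":[0,0,0],"claw":1},{"slide":[0.62,-0.583,0.36],"angular":[0,0,0],"claw":1}]'
python3 -c "
from h import *
where(); rows([[-.12,-.04,.34],[-.071,.193,.27]],30,-1)"
```

```text
time: 2.8
position: [0.3299, -0.4601, 0.3851]
tool_rot: [-3.002, -0.179, -0.803]
ft_force: [-0.2, 0.7, -0.0]
grip_width: 1.0
grip_force: 0.0
time: 3.4
position: [0.4907, -0.2958, 0.3841]
tool_rot: [-3.002, -0.177, -0.803]
ft_force: [0.1, -0.6, 0.8]
grip_width: 1.003
grip_force: 0.0
t 3.4 graspD [-0.1369 -0.2709  0.391 ] zaxD [ 0.499  0.005 -0.866] yaxD [ 0.013 -1.     0.002] F [ 0.1 -0.6  0.8] w 1.003 gf 0.0 q [ 1.23 -0.14 -0.44  1.74 -0.49  1.23 -0.57]
[-0.12 -0.04  0.34] slide [-0.032, -0.923, 0.215] ang [-0.01, 0.001, 0.024]
[-0.071  0.193  0.27 ] slide [0.01, -1.853, 0.561] ang [-0.01, 0.001, 0.024]
```

```bash
python3 -m inch '[{"slide":[-0.03,-0.92,0.21],"angular":[-0.01,0,0.024],"claw":1},{"slide":[-0.03,-0.92,0.21],"angular":[-0.01,0,0.024],"claw":1},{"slide":[-0.03,-0.92,0.21],"angular":[-0.01,0,0.024],"claw":1},{"slide":[-0.03,-0.92,0.21],"angular":[-0.01,0,0.024],"claw":1},{"slide":[-0.03,-0.92,0.21],"angular":[-0.01,0,0.024],"claw":1},{"slide":[-0.03,-0.92,0.21],"angular":[-0.01,0,0.024],"claw":1}]'
python3 -m inch '[{"slide":[0.04,-0.93,0.35],"angular":[0,0,0],"claw":1},{"slide":[0.04,-0.93,0.35],"angular":[0,0,0],"claw":1},{"slide":[0.04,-0.93,0.35],"angular":[0,0,0],"claw":1},{"slide":[0.04,-0.93,0.35],"angular":[0,0,0],"claw":1},{"slide":[0.04,-0.93,0.35],"angular":[0,0,0],"claw":1},{"slide":[0.04,-0.93,0.35],"angular":[0,0,0],"claw":1},{"slide":[0.04,-0.93,0.35],"angular":[0,0,0],"claw":1}]'
python3 -c "
from h import *
where(); rows([[-.071,.1926,.1445]],30,-1)"
```

```text
time: 4.0
position: [0.5116, -0.0627, 0.272]
tool_rot: [-3.018, -0.15, -0.661]
ft_force: [-0.6, -0.8, -0.7]
grip_width: 1.005
grip_force: 0.0
time: 4.7
position: [0.535, 0.1716, 0.2057]
tool_rot: [-3.018, -0.145, -0.667]
ft_force: [0.1, -0.6, -0.0]
grip_width: 1.0
grip_force: 0.0
t 4.7 graspD [-0.0436  0.1892  0.2129] zaxD [ 0.423  0.023 -0.906] yaxD [-0.002 -1.    -0.026] F [ 0.1 -0.6 -0. ] w 1.0 gf 0.0 q [ 0.52 -0.18 -0.85  2.05 -0.07  0.78 -1.79]
[-0.071  0.193  0.144] slide [-0.212, -0.005, 0.202] ang [-0.042, 0.166, -0.027]
```

```bash
python3 -c "
from h import *
rows([[-.071,.1926,.2129]],30,-1)"
python3 -m inch '[{"slide":[-0.1,0,-0.05],"angular":[-0.04,0.16,-0.03],"claw":1},{"slide":[-0.1,0,-0.05],"angular":[-0.04,0.16,-0.03],"claw":1},{"slide":[-0.1,0,-0.05],"angular":[-0.04,0.16,-0.03],"claw":1}]'
python3 -c "
from h import *
where(); rows([[-.071,.1926,.2],[-.071,.1926,.1445]],30,-1)"
```

```text
[-0.071  0.193  0.213] slide [-0.097, -0.012, -0.046] ang [-0.042, 0.166, -0.027]
time: 5.0
position: [0.5069, 0.1661, 0.2061]
tool_rot: [-3.007, -0.152, -0.8]
ft_force: [0.6, 0.5, 0.7]
grip_width: 0.998
grip_force: 0.0
t 5.0 graspD [-0.0727  0.1869  0.2131] zaxD [ 0.497 -0.001 -0.868] yaxD [-0.003 -1.    -0.   ] F [0.6 0.5 0.7] w 0.998 gf 0.0 q [ 0.33 -0.3  -0.7   2.17 -0.08  0.7  -1.82]
[-0.071  0.193  0.2  ] slide [-0.02, -0.023, 0.049] ang [0.002, 0.007, -0.005]
[-0.071  0.193  0.144] slide [-0.13, -0.023, 0.241] ang [0.002, 0.007, -0.005]
```

```bash
python3 -c "
from h import *
rows([[-.073,.1926,.2],[-.073,.1926,.1445]],15,-1)"
```

```text
[-0.073  0.193  0.2  ] slide [-0.035, -0.023, 0.044] ang [0.002, -0.493, -0.006]
[-0.073  0.193  0.144] slide [-0.146, -0.023, 0.236] ang [0.002, -0.493, -0.006]
```

```bash
python3 -m inch '[{"slide":[-0.035,-0.023,0.044],"angular":[0,-0.25,0],"claw":1},{"slide":[-0.035,-0.023,0.044],"angular":[0,-0.5,0],"claw":1},{"slide":[-0.035,-0.023,0.044],"angular":[0,-0.5,0],"claw":1},{"slide":[-0.09,-0.023,0.14],"angular":[0,-0.5,0],"claw":1},{"slide":[-0.146,-0.023,0.236],"angular":[0,-0.5,0],"claw":1},{"slide":[-0.146,-0.023,0.236],"angular":[0,-0.5,0],"claw":1},{"slide":[-0.146,-0.023,0.236],"angular":[0,-0.5,0],"claw":1}]' 10
python3 -c "
from h import *
where();rows([[-.073,.1926,.1445]],15,-1)"
```

```text
time: 5.7
position: [0.5052, 0.172, 0.1382]
tool_rot: [-3.097, -0.155, -0.407]
ft_force: [0.5, 0.8, 0.7]
grip_width: 0.997
grip_force: 0.0
t 5.7 graspD [-0.0719  0.1929  0.1459] zaxD [ 0.258 -0.    -0.966] yaxD [-0.004 -1.    -0.001] F [0.5 0.8 0.7] w 0.997 gf 0.0 q [ 0.37 -0.01 -0.79  2.05  0.1   0.85 -1.95]
[-0.073  0.193  0.144] slide [-0.006, 0.001, 0.004] ang [0.001, 0.001, -0.008]
```

```bash
python3 -m inch '[{"slide":[-0.006,0,0.004],"angular":[0,0,0],"claw":-1},{"slide":[-0.006,0,0.004],"angular":[0,0,0],"claw":-1},{"slide":[-0.006,0,0.004],"angular":[0,0,0],"claw":-1},{"slide":[-0.006,0,0.004],"angular":[0,0,0],"claw":-1},{"slide":[-0.006,0,0.004],"angular":[0,0,0],"claw":-1},{"slide":[-0.006,0,0.004],"angular":[0,0,0],"claw":-1},{"slide":[-0.006,0,0.004],"angular":[0,0,0],"claw":-1}]' 10
cat >> h.py <<'E'
H=np.array([.105,.095]); RG=.1004
def arc(angs,x=-.073,cur=None): 
    rows([[x,H[0]-RG*np.cos(np.radians(a)),H[1]+RG*np.sin(np.radians(a))] for a in angs],15,-1,cur)
E
python3 -c "
from h import *
where();arc([150.5,146,141,136,131,126,121,116,111,106,101])"
```

```text
time: 6.4
position: [0.5032, 0.1726, 0.1355]
tool_rot: [-3.097, -0.157, -0.403]
ft_force: [0.5, 0.3, -0.8]
grip_width: 0.448
grip_force: 0.0
t 6.4 graspD [-0.0738  0.1937  0.1433] zaxD [ 0.256  0.    -0.967] yaxD [-0.003 -1.    -0.001] F [ 0.5  0.3 -0.8] w 0.448 gf 0.0 q [ 0.37 -0.01 -0.79  2.05  0.1   0.85 -1.95]
[-0.073  0.192  0.144] slide [0.005, 0.005, -0.004] ang [-0.001, 0.006, -0.006]
[-0.073  0.188  0.151] slide [0.011, 0.022, -0.03] ang [-0.001, 0.006, -0.006]
[-0.073  0.183  0.158] slide [0.019, 0.043, -0.057] ang [-0.001, 0.006, -0.006]
[-0.073  0.177  0.165] slide [0.025, 0.066, -0.082] ang [-0.001, 0.006, -0.006]
[-0.073  0.171  0.171] slide [0.032, 0.091, -0.106] ang [-0.001, 0.006, -0.006]
[-0.073  0.164  0.176] slide [0.037, 0.119, -0.127] ang [-0.001, 0.006, -0.006]
[-0.073  0.157  0.181] slide [0.042, 0.148, -0.145] ang [-0.001, 0.006, -0.006]
[-0.073  0.149  0.185] slide [0.047, 0.179, -0.162] ang [-0.001, 0.006, -0.006]
[-0.073  0.141  0.189] slide [0.05, 0.211, -0.175] ang [-0.001, 0.006, -0.006]
[-0.073  0.133  0.192] slide [0.053, 0.244, -0.186] ang [-0.001, 0.006, -0.006]
[-0.073  0.124  0.194] slide [0.056, 0.278, -0.194] ang [-0.001, 0.006, -0.006]
```

Fingers are still closing (39 mm); let them finish.

```bash
python3 -m inch '[{"slide":[0,0,0],"angular":[0,0,0],"claw":-1},{"slide":[0,0,0],"angular":[0,0,0],"claw":-1},{"slide":[0,0,0],"angular":[0,0,0],"claw":-1},{"slide":[0,0,0],"angular":[0,0,0],"claw":-1},{"slide":[0,0,0],"angular":[0,0,0],"claw":-1}]' 10
python3 -c "
from h import *
where()"
```

```text
time: 6.9
position: [0.5031, 0.1729, 0.1355]
tool_rot: [-3.097, -0.157, -0.403]
ft_force: [0.8, 1.3, -0.5]
grip_width: 0.248
grip_force: 10.0
t 6.9 graspD [-0.0738  0.194   0.1433] zaxD [ 0.256  0.001 -0.967] yaxD [-0.003 -1.    -0.001] F [ 0.8  1.3 -0.5] w 0.248 gf 10.0 q [ 0.37 -0.01 -0.79  2.05  0.1   0.85 -1.95]
```

```bash
python3 -m inch '[{"slide":[0.011,0.022,-0.03],"angular":[0,0,0],"claw":-1},{"slide":[0.019,0.043,-0.057],"angular":[0,0,0],"claw":-1},{"slide":[0.025,0.066,-0.082],"angular":[0,0,0],"claw":-1},{"slide":[0.032,0.091,-0.106],"angular":[0,0,0],"claw":-1},{"slide":[0.037,0.119,-0.127],"angular":[0,0,0],"claw":-1},{"slide":[0.042,0.148,-0.145],"angular":[0,0,0],"claw":-1},{"slide":[0.047,0.179,-0.162],"angular":[0,0,0],"claw":-1},{"slide":[0.05,0.211,-0.175],"angular":[0,0,0],"claw":-1},{"slide":[0.053,0.244,-0.186],"angular":[0,0,0],"claw":-1},{"slide":[0.056,0.278,-0.194],"angular":[0,0,0],"claw":-1}]'
python3 -c "
from h import *
where();arc([96,91,86,81,77,73,70,67,65,63])"
```

```text
time: 7.9
position: [0.5113, 0.1026, 0.1864]
tool_rot: [-3.098, -0.157, -0.403]
ft_force: [-0.5, 2.2, 0.3]
grip_width: 0.25
grip_force: 10.0
t 7.9 graspD [-0.073   0.1232  0.1941] zaxD [ 0.256 -0.    -0.967] yaxD [-0.003 -1.    -0.001] F [-0.5  2.2  0.3] w 0.25 gf 10.0 q [ 0.45 -0.11 -0.68  2.02 -0.04  0.95 -1.69]
[-0.073  0.115  0.195] slide [0.001, 0.031, -0.003] ang [0.0, 0.006, -0.006]
[-0.073  0.107  0.195] slide [0.001, 0.066, -0.005] ang [0.0, 0.006, -0.006]
[-0.073  0.098  0.195] slide [0.001, 0.101, -0.004] ang [0.0, 0.006, -0.006]
[-0.073  0.089  0.194] slide [0.0, 0.136, -0.0] ang [0.0, 0.006, -0.006]
[-0.073  0.082  0.193] slide [-0.001, 0.163, 0.005] ang [0.0, 0.006, -0.006]
[-0.073  0.076  0.191] slide [-0.003, 0.19, 0.012] ang [0.0, 0.006, -0.006]
[-0.073  0.071  0.189] slide [-0.004, 0.21, 0.019] ang [0.0, 0.006, -0.006]
[-0.073  0.066  0.187] slide [-0.006, 0.23, 0.026] ang [0.0, 0.006, -0.006]
[-0.073  0.063  0.186] slide [-0.008, 0.243, 0.031] ang [0.0, 0.006, -0.006]
[-0.073  0.059  0.184] slide [-0.009, 0.255, 0.037] ang [0.0, 0.006, -0.006]
```

```bash
python3 -m inch '[{"slide":[0.001,0.031,-0.003],"angular":[0,0,0],"claw":-1},{"slide":[0.001,0.066,-0.005],"angular":[0,0,0],"claw":-1},{"slide":[0.001,0.101,-0.004],"angular":[0,0,0],"claw":-1},{"slide":[0,0.136,0],"angular":[0,0,0],"claw":-1},{"slide":[-0.001,0.163,0.005],"angular":[0,0,0],"claw":-1},{"slide":[-0.003,0.19,0.012],"angular":[0,0,0],"claw":-1},{"slide":[-0.004,0.21,0.019],"angular":[0,0,0],"claw":-1},{"slide":[-0.006,0.23,0.026],"angular":[0,0,0],"claw":-1},{"slide":[-0.008,0.243,0.031],"angular":[0,0,0],"claw":-1},{"slide":[-0.008,0.243,0.031],"angular":[0,0,0],"claw":-1}]'
python3 -c "
from h import *
where();arc([63])"
```

```text
time: 8.9
position: [0.5174, 0.043, 0.1777]
tool_rot: [-3.097, -0.157, -0.402]
ft_force: [-0.4, 0.5, 0.1]
grip_width: 0.243
grip_force: 10.0
t 8.9 graspD [-0.0731  0.0633  0.1854] zaxD [ 0.256  0.001 -0.967] yaxD [-0.003 -1.    -0.001] F [-0.4  0.5  0.1] w 0.243 gf 10.0 q [ 0.5  -0.1  -0.6   2.04 -0.07  0.93 -1.54]
[-0.073  0.059  0.184] slide [-0.0, 0.016, 0.004] ang [-0.001, 0.006, -0.006]
```

```bash
python3 -m inch '[{"slide":[0,0.008,0.002],"angular":[0,0,0],"claw":-1},{"slide":[0,0.012,0.003],"angular":[0,0,0],"claw":-1},{"slide":[0,0.012,0.003],"angular":[0,0,0],"claw":-1}]'
python3 -c "
from h import *
where();im=ctrl.get_image('scene');save(im,'closed.png',(260,120,400,260),4)"
```

```text
time: 9.2
position: [0.5176, 0.0416, 0.1771]
tool_rot: [-3.096, -0.159, -0.402]
ft_force: [-3.6, 4.6, 1.2]
grip_width: 0.249
grip_force: 10.0
t 9.2 graspD [-0.073   0.0619  0.1849] zaxD [ 0.255  0.002 -0.967] yaxD [-0.001 -1.    -0.002] F [-3.6  4.6  1.2] w 0.249 gf 10.0 q [ 0.5  -0.1  -0.59  2.04 -0.07  0.93 -1.53]
```

View pics/closed.png

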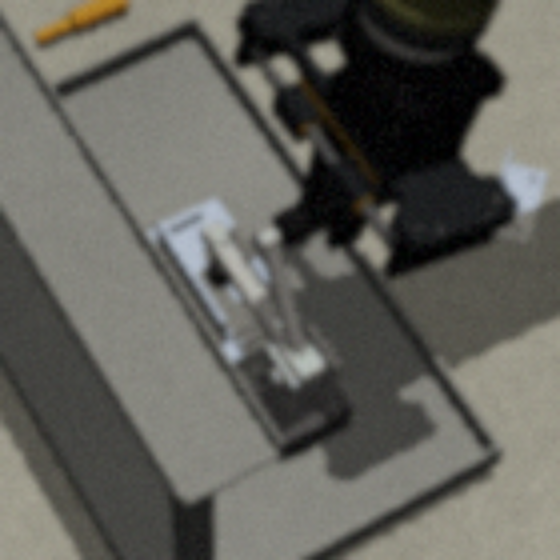

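```bash
python3 -m inch '[{"slide":[0,0,0],"angular":[0,0,0],"claw":0.2},{"slide":[0,0,0],"angular":[0,0,0],"claw":0.2},{"slide":[0,0,0],"angular":[0,0,0],"claw":0.2},{"slide":[0,0,0],"angular":[0,0,0],"claw":0.2},{"slide":[0,0,-0.1],"angular":[0,0,0],"claw":0.2},{"slide":[0,0,-0.2],"angular":[0,0,0],"claw":0},{"slide":[0,0,-0.35],"angular":[0,0,0],"claw":-1},{"slide":[0,0,-0.35],"angular":[0,0,0],"claw":-1},{"slide":[0,0,-0.35],"angular":[0,0,0],"claw":-1}]' 10
python3 -c "
from h import *
where();rows([[-.06,-.167,.27],[-.03,-.167,.212],[.052,-.167,.086]],33,-1)"
```

```text
time: 10.15
position: [0.4963, 0.0374, 0.2627]
tool_rot: [-3.098, -0.156, -0.407]
ft_force: [0.6, -1.0, -1.1]
grip_width: 0.325
grip_force: 0.0
t 10.15 graspD [-0.0948  0.06    0.2704] zaxD [ 0.258 -0.001 -0.966] yaxD [-0.003 -1.     0.   ] F [ 0.6 -1.  -1.1] w 0.325 gf 0.0 q [ 0.51 -0.23 -0.54  1.96 -0.15  1.12 -1.46]
[-0.06  -0.167  0.27 ] slide [0.147, 0.907, 0.037] ang [0.003, 0.602, -0.006]
[-0.03  -0.167  0.212] slide [0.203, 0.907, 0.292] ang [0.003, 0.602, -0.006]
[ 0.052 -0.167  0.086] slide [0.39, 0.906, 0.863] ang [0.003, 0.602, -0.006]
```

```bash
python3 -m inch '[{"slide":[0.147,0.907,0.037],"angular":[0,0.2,0],"claw":-1},{"slide":[0.147,0.907,0.037],"angular":[0,0.3,0],"claw":-1},{"slide":[0.147,0.907,0.037],"angular":[0,0.4,0],"claw":-1},{"slide":[0.147,0.907,0.037],"angular":[0,0.5,0],"claw":-1},{"slide":[0.147,0.907,0.037],"angular":[0,0.6,0],"claw":-1},{"slide":[0.147,0.907,0.037],"angular":[0,0.6,0],"claw":-1},{"slide":[0.147,0.907,0.037],"angular":[0,0.6,0],"claw":-1}]'
python3 -c "
from h import *
where();rows([[-.03,-.167,.212],[.052,-.167,.086]],33,-1)
im=ctrl.get_image('scene');save(im,'pre.png',(220,100,400,260),4)
for cam in('scene','top'):
  P=w2d(pts(ctrl.get_image(cam)).reshape(-1,3))
  m=(P[:,1]>-.03)&(P[:,1]<.12)&(P[:,0]>-.04)&(P[:,0]<-.01)&(P[:,2]>.09)&(P[:,2]<.14);print(cam,'arm closed z',m.sum(),np.percentile(P[m],[5,50,95],axis=0).round(3).tolist())"
```

```text
time: 10.85
position: [0.5554, -0.1841, 0.2596]
tool_rot: [-2.982, -0.148, -0.872]
ft_force: [-0.3, -0.1, 0.4]
grip_width: 0.005
grip_force: 0.0
t 10.85 graspD [-0.0612 -0.1665  0.2663] zaxD [ 0.539  0.001 -0.842] yaxD [-0.004 -1.    -0.004] F [-0.3 -0.1  0.4] w 0.005 gf 0.0 q [ 0.59 -0.16 -0.13  2.02 -0.43  0.82 -0.79]
[-0.03  -0.167  0.212] slide [-0.012, 0.002, 0.25] ang [-0.001, 0.012, -0.01]
[ 0.052 -0.167  0.086] slide [-0.007, 0.003, 0.852] ang [-0.001, 0.012, -0.01]
scene arm closed z 370 [[-0.035, -0.001, 0.095], [-0.024, 0.077, 0.104], [-0.011, 0.117, 0.13]]
top arm closed z 340 [[-0.036, -0.007, 0.096], [-0.026, 0.076, 0.102], [-0.013, 0.117, 0.119]]
```

View pics/pre.png

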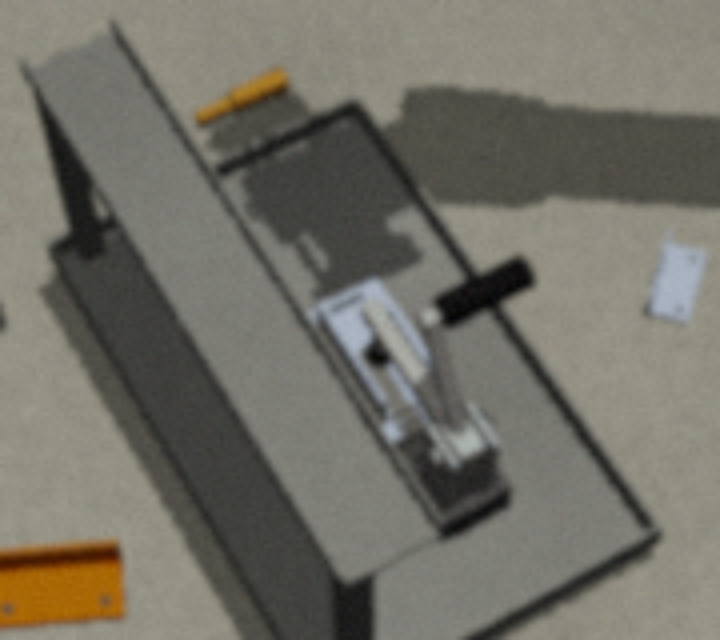

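The clamp stays closed, with its pad at (380,355) on the ear and the barrel at (490,290). Next is the approach to the gauge from its right side with the fingers closed.

```bash
python3 -m inch '[{"slide":[-0.01,0,0.2],"angular":[0,0,0],"claw":-1},{"slide":[-0.01,0,0.35],"angular":[0,0,0],"claw":-1},{"slide":[-0.01,0,0.5],"angular":[0,0,0],"claw":-1},{"slide":[-0.01,0,0.6],"angular":[0,0,0],"claw":-1},{"slide":[-0.008,0,0.7],"angular":[0,0,0],"claw":-1},{"slide":[-0.007,0,0.8],"angular":[0,0,0],"claw":-1},{"slide":[-0.007,0,0.852],"angular":[0,0,0],"claw":-1},{"slide":[-0.007,0,0.852],"angular":[0,0,0],"claw":-1}]' 
python3 -c "
from h import *
where();rows([[.052,-.155,.086],[.052,-.07,.086],[.052,-.065,.086]],33,-1)"
```

```text
time: 11.8
position: [0.6695, -0.1701, 0.0802]
tool_rot: [-2.98, -0.154, -0.874]
ft_force: [-0.8, -0.2, 0.0]
grip_width: 0.01
grip_force: 0.0
t 11.8 graspD [ 0.0537 -0.1644  0.0869] zaxD [ 0.54   0.003 -0.842] yaxD [-0.    -1.    -0.003] F [-0.8 -0.2  0. ] w 0.01 gf 0.0 q [ 0.51  0.25 -0.2   2.   -0.47  0.41 -0.75]
[ 0.052 -0.155  0.086] slide [-0.008, -0.038, -0.001] ang [-0.005, 0.01, -0.004]
[ 0.052 -0.07   0.086] slide [-0.008, -0.378, 0.0] ang [-0.005, 0.01, -0.004]
[ 0.052 -0.065  0.086] slide [-0.008, -0.398, 0.0] ang [-0.005, 0.01, -0.004]
```

```bash
python3 -m inch '[{"slide":[-0.006,-0.03,0],"angular":[0,0,0],"claw":-1},{"slide":[-0.006,-0.06,0],"angular":[0,0,0],"claw":-1},{"slide":[-0.006,-0.09,0],"angular":[0,0,0],"claw":-1},{"slide":[-0.006,-0.12,0],"angular":[0,0,0],"claw":-1},{"slide":[-0.006,-0.15,0],"angular":[0,0,0],"claw":-1},{"slide":[-0.006,-0.18,0],"angular":[0,0,0],"claw":-1},{"slide":[-0.006,-0.21,0],"angular":[0,0,0],"claw":-1},{"slide":[-0.006,-0.24,0],"angular":[0,0,0],"claw":-1},{"slide":[-0.006,-0.26,0],"angular":[0,0,0],"claw":-1},{"slide":[-0.006,-0.26,0],"angular":[0,0,0],"claw":-1}]'
python3 -c "
from h import *
where();rows([[.052,-.08,.086],[.052,-.07,.086],[.052,-.065,.086]],33,-1)
im=ctrl.get_image('top');save(im,'push.png',(280,120,460,260),4)"
```

```text
time: 12.8
position: [0.6619, -0.1061, 0.0812]
tool_rot: [-2.981, -0.153, -0.877]
ft_force: [0.4, -1.1, 0.4]
grip_width: 0.004
grip_force: 0.0
t 12.8 graspD [ 0.0528 -0.1     0.0879] zaxD [ 0.542  0.001 -0.84 ] yaxD [-0.001 -1.    -0.002] F [ 0.4 -1.1  0.4] w 0.004 gf 0.0 q [ 0.38  0.2  -0.18  2.06 -0.39  0.36 -0.93]
[ 0.052 -0.08   0.086] slide [-0.007, -0.08, 0.005] ang [-0.001, 0.006, -0.003]
[ 0.052 -0.07   0.086] slide [-0.007, -0.12, 0.005] ang [-0.001, 0.006, -0.003]
[ 0.052 -0.065  0.086] slide [-0.007, -0.14, 0.005] ang [-0.001, 0.006, -0.003]
```

View pics/push.png

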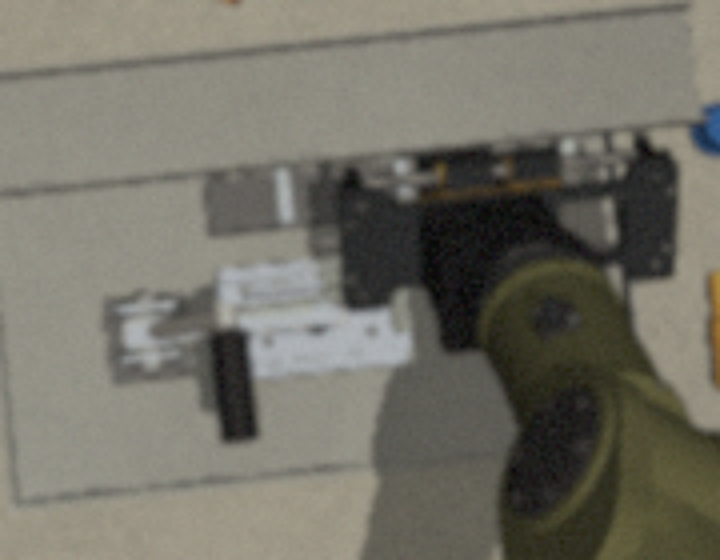

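The body's left edge at (345,230) is well to the right of the clamp barrel at (235,390), which leaves room for the last 35 mm.

```bash
python3 -m inch '[{"slide":[-0.004,-0.03,0.003],"angular":[0,0,0],"claw":-1},{"slide":[-0.006,-0.06,0.005],"angular":[0,0,0],"claw":-1},{"slide":[-0.006,-0.09,0.005],"angular":[0,0,0],"claw":-1},{"slide":[-0.006,-0.11,0.005],"angular":[0,0,0],"claw":-1},{"slide":[-0.006,-0.12,0.005],"angular":[0,0,0],"claw":-1},{"slide":[-0.006,-0.12,0.005],"angular":[0,0,0],"claw":-1}]'
python3 -c "
from h import *
where()"
python3 -m inch '[{"slide":[0,-0.006,0],"angular":[0,0,0],"claw":-1},{"slide":[0,-0.012,0],"angular":[0,0,0],"claw":-1},{"slide":[0,-0.016,0],"angular":[0,0,0],"claw":-1},{"slide":[0,-0.016,0],"angular":[0,0,0],"claw":-1}]'
python3 -c "
from h import *
where()"
```

```text
time: 13.45
position: [0.6581, -0.0769, 0.0792]
tool_rot: [-2.981, -0.153, -0.877]
ft_force: [-0.4, -0.7, -0.1]
grip_width: 0.006
grip_force: 0.1
t 13.45 graspD [ 0.052  -0.0705  0.086 ] zaxD [ 0.542  0.    -0.841] yaxD [-0.001 -1.    -0.001] F [-0.4 -0.7 -0.1] w 0.006 gf 0.1 q [ 0.31  0.18 -0.17  2.09 -0.33  0.33 -1.03]
time: 13.85
position: [0.6577, -0.074, 0.0792]
tool_rot: [-2.982, -0.151, -0.878]
ft_force: [0.5, -1.3, 0.1]
grip_width: 0.003
grip_force: 0.6
t 13.85 graspD [ 0.0519 -0.0676  0.0859] zaxD [ 0.542 -0.001 -0.841] yaxD [-0.003 -1.    -0.001] F [ 0.5 -1.3  0.1] w 0.003 gf 0.6 q [ 0.3   0.18 -0.17  2.09 -0.32  0.33 -1.05]
```

```bash
for i in 1; do python3 -m inch '[{"slide":[0,-0.006,0],"angular":[0,0,0],"claw":-1},{"slide":[0,-0.012,0],"angular":[0,0,0],"claw":-1},{"slide":[0,-0.012,0],"angular":[0,0,0],"claw":-1}]' | grep force; python3 -m inch '[{"slide":[0,-0.006,0],"angular":[0,0,0],"claw":-1},{"slide":[0,-0.012,0],"angular":[0,0,0],"claw":-1},{"slide":[0,-0.012,0],"angular":[0,0,0],"claw":-1}]'|grep force; done
python3 -c "
from h import *
where()"
```

```text
ft_force: [0.6, -3.6, -1.2]
grip_force: 1.7
ft_force: [2.9, -9.3, -4.1]
grip_force: 4.0
t 14.45 graspD [ 0.0519 -0.0651  0.0861] zaxD [ 0.543 -0.005 -0.84 ] yaxD [-0.007 -1.     0.001] F [ 2.9 -9.3 -4.1] w 0.005 gf 4.0 q [ 0.29  0.18 -0.16  2.09 -0.31  0.33 -1.07]
```

The slide stopped at the predicted place (-0.065) with the force climbing, so this is the end stop. Now I back off.

```bash
python3 -m inch '[{"slide":[0,0.02,0],"angular":[0,0,0],"claw":-1},{"slide":[0,0.06,0],"angular":[0,0,0],"claw":-1},{"slide":[0,0.1,0],"angular":[0,0,0],"claw":-1},{"slide":[0,0.1,-0.15],"angular":[0,0,0],"claw":-1},{"slide":[0,0.1,-0.35],"angular":[0,0,0],"claw":-1},{"slide":[0,0.1,-0.55],"angular":[0,0,0],"claw":-1},{"slide":[0,0.1,-0.75],"angular":[0,0,0],"claw":-1},{"slide":[0,0.1,-0.85],"angular":[0,0,0],"claw":-1},{"slide":[0,0.1,-0.85],"angular":[0,0,0],"claw":-1}]'
python3 -c "
from h import *
where()
im=ctrl.get_image('top');P=w2d(pts(im).reshape(-1,3))
m=(abs(P[:,1]+.06)<.1)&(abs(P[:,0]-.05)<.04)&(P[:,2]>.085)&(P[:,2]<.12);X=P[m];print(m.sum(),np.percentile(X,[2,50,98],axis=0).round(4).tolist())
save(im,'after.png',(280,120,460,260),4)
rows([[-.1,-.1,.29],[-.09,.062,.27],[-.073,.062,.186]],15,-1)"
```

```text
time: 15.35
position: [0.5461, -0.1046, 0.2634]
tool_rot: [-2.981, -0.153, -0.89]
ft_force: [0.3, -0.2, -0.1]
grip_width: 0.007
grip_force: 0.0
t 15.35 graspD [-0.0623 -0.0864  0.2701] zaxD [ 0.548 -0.003 -0.836] yaxD [-0.002 -1.     0.002] F [ 0.3 -0.2 -0.1] w 0.007 gf 0.0 q [ 0.41 -0.26 -0.12  2.11 -0.34  0.78 -1.  ]
102 [[0.0374, -0.0536, 0.0878], [0.0503, -0.0438, 0.097], [0.0632, -0.0348, 0.103]]
[-0.1  -0.1   0.29] slide [-0.086, 0.057, -0.159] ang [0.003, -0.602, -0.003]
[-0.09   0.062  0.27 ] slide [-0.097, -0.591, -0.072] ang [0.003, -0.602, -0.003]
[-0.073  0.062  0.186] slide [-0.223, -0.592, 0.247] ang [0.003, -0.602, -0.003]
```

View pics/after.png

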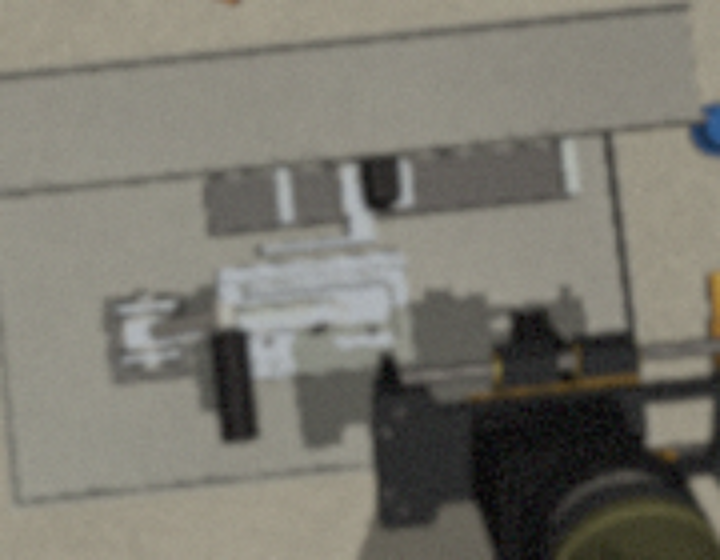

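Travel measures about 86 mm and there is a white bar at (285,195), so I'll check this before going on.

```bash
python3 -c "
from h import *
im=ctrl.get_image('top');P1=w2d(pts(im).reshape(-1,3)).reshape(400,640,3);P0=w2d(np.load('topP.npy').reshape(-1,3)).reshape(400,640,3)
for n,P,c in(('before',P0,-.13),('after',P1,-.044)):
  for lo,hi in((.088,.11),):
    m=(abs(P[...,1]-c)<.03)&(abs(P[...,0]-.05)<.03)&(P[...,2]>lo)&(P[...,2]<hi);X=P[m];print(n,'top',m.sum(),X.mean(0).round(4),np.percentile(X[:,1],[3,97]).round(4))
# height profile along y on the track near x'=.04
for n,P in(('before',P0),('after',P1)):
  m=(abs(P[...,0]-.045)<.006)&(P[...,1]>-.19)&(P[...,1]<.09)&(P[...,2]>.01);X=P[m]
  b=np.round(X[:,1]/.004).astype(int)
  print(n,[(int(k*4),int(1000*np.median(X[b==k,2]))) for k in np.unique(b)])
"
```

```text
before top 97 [ 0.0505 -0.1304  0.0973] [-0.1397 -0.1218]
after top 100 [ 0.0503 -0.0437  0.0974] [-0.0534 -0.0349]
before [(-188, 23), (-184, 21), (-180, 21), (-176, 225), (-172, 237), (-168, 52), (-164, 54), (-160, 50), (-156, 230), (-152, 56), (-148, 233), (-144, 233), (-140, 159), (-136, 99), (-132, 162), (-128, 99), (-124, 97), (-120, 78), (-116, 57), (-112, 54), (-108, 42), (-104, 40), (-100, 43), (-96, 41), (-92, 43), (-88, 38), (-84, 38), (-80, 42), (-76, 43), (-72, 40), (-68, 40), (-64, 38), (-60, 41), (-56, 39), (-52, 40), (-48, 40), (-44, 40), (-40, 40), (-36, 39), (-32, 41), (-28, 38), (-24, 39), (-20, 41), (-16, 41), (-12, 40), (-8, 40), (-4, 40), (0, 39), (4, 40), (8, 227), (12, 50), (16, 50), (20, 41), (24, 40), (28, 40), (32, 40), (36, 39), (40, 41), (44, 132), (48, 37), (52, 40), (56, 39), (60, 39), (64, 120), (68, 23), (72, 123), (76, 20), (80, 19), (84, 19), (88, 20)]
after [(-188, 23), (-184, 23), (-180, 22), (-176, 232), (-172, 229), (-168, 53), (-164, 50), (-160, 48), (-156, 40), (-152, 39), (-148, 40), (-144, 40), (-140, 39), (-136, 132), (-132, 40), (-128, 41), (-124, 41), (-120, 39), (-116, 221), (-112, 37), (-108, 39), (-104, 41), (-100, 39), (-96, 38), (-92, 40), (-88, 40), (-84, 40), (-80, 40), (-76, 39), (-72, 41), (-68, 227), (-64, 54), (-60, 56), (-56, 231), (-52, 100), (-48, 100), (-44, 101), (-40, 100), (-36, 94), (-32, 55), (-28, 53), (-24, 53), (-20, 40), (-16, 38), (-12, 41), (-8, 39), (-4, 42), (0, 39), (4, 42), (8, 137), (12, 52), (16, 48), (20, 40), (24, 43), (28, 39), (32, 42), (36, 39), (40, 41), (44, 39), (48, 38), (52, 40), (56, 39), (60, 36), (64, 121), (68, 22), (72, 122), (76, 21), (80, 22), (84, 21), (88, 24)]
```

Travel is 86.7 ± 2 mm, against a nominal 90 mm. I'll push again, harder, to be certain it is at the stop.

```bash
python3 -m inch '[{"slide":[0,0,0.2],"angular":[0,0,0],"claw":-1},{"slide":[0,0,0.4],"angular":[0,0,0],"claw":-1},{"slide":[0,0,0.6],"angular":[0,0,0],"claw":-1},{"slide":[0,0,0.75],"angular":[0,0,0],"claw":-1},{"slide":[0,0,0.85],"angular":[0,0,0],"claw":-1},{"slide":[0,0,0.85],"angular":[0,0,0],"claw":-1},{"slide":[0,-0.03,0.85],"angular":[0,0,0],"claw":-1},{"slide":[0,-0.06,0.85],"angular":[0,0,0],"claw":-1},{"slide":[0,-0.06,0.85],"angular":[0,0,0],"claw":-1}]' | grep force
python3 -c "
from h import *
where()"
P='python3 -c "from h import *
where()"'
python3 -m inch '[{"slide":[0,-0.008,0],"angular":[0,0,0],"claw":-1},{"slide":[0,-0.008,0],"angular":[0,0,0],"claw":-1}]' >/dev/null; eval "$P"
python3 -m inch '[{"slide":[0,-0.008,0],"angular":[0,0,0],"claw":-1},{"slide":[0,-0.008,0],"angular":[0,0,0],"claw":-1}]' >/dev/null; eval "$P"
python3 -m inch '[{"slide":[0,-0.008,0],"angular":[0,0,0],"claw":-1},{"slide":[0,-0.008,0],"angular":[0,0,0],"claw":-1}]' >/dev/null; eval "$P"
python3 -m inch '[{"slide":[0,-0.008,0],"angular":[0,0,0],"claw":-1},{"slide":[0,-0.008,0],"angular":[0,0,0],"claw":-1}]' >/dev/null; eval "$P"
```

```text
ft_force: [-0.2, 0.2, -0.2]
grip_force: 0.0
t 16.35 graspD [ 0.0525 -0.0697  0.0877] zaxD [ 0.544  0.    -0.839] yaxD [-0.    -1.    -0.001] F [-0.2  0.2 -0.2] w 0.005 gf 0.0 q [ 0.31  0.18 -0.18  2.09 -0.33  0.33 -1.04]
t 16.55 graspD [ 0.0524 -0.0695  0.0874] zaxD [ 0.544 -0.001 -0.839] yaxD [-0.003 -1.    -0.   ] F [ 0.2 -0.5 -0.4] w 0.011 gf 0.0 q [ 0.31  0.18 -0.17  2.09 -0.32  0.33 -1.04]
t 16.75 graspD [ 0.0522 -0.0675  0.0865] zaxD [ 0.542 -0.001 -0.84 ] yaxD [-0.003 -1.    -0.001] F [-0.5 -0.2  0.1] w 0.004 gf 0.0 q [ 0.3   0.18 -0.17  2.09 -0.32  0.33 -1.05]
t 16.95 graspD [ 0.0522 -0.0658  0.0862] zaxD [ 0.542 -0.001 -0.84 ] yaxD [-0.003 -1.    -0.001] F [ 0.1 -0.4  0. ] w 0.005 gf 0.3 q [ 0.3   0.18 -0.17  2.09 -0.31  0.33 -1.06]
t 17.15 graspD [ 0.0522 -0.0653  0.0863] zaxD [ 0.543 -0.003 -0.84 ] yaxD [-0.005 -1.     0.   ] F [ 0.6 -3.6 -0.1] w 0.004 gf 2.0 q [ 0.29  0.18 -0.17  2.09 -0.31  0.33 -1.07]
```

```bash
P='python3 -c "from h import *
where()"'
python3 -m inch '[{"slide":[0,-0.01,0],"angular":[0,0,0],"claw":-1},{"slide":[0,-0.016,0],"angular":[0,0,0],"claw":-1},{"slide":[0,-0.016,0],"angular":[0,0,0],"claw":-1}]' >/dev/null; eval "$P"
python3 -m inch '[{"slide":[0,-0.008,0],"angular":[0,0,0],"claw":-1},{"slide":[0,-0.012,0],"angular":[0,0,0],"claw":-1},{"slide":[0,-0.012,0],"angular":[0,0,0],"claw":-1}]' >/dev/null; eval "$P"
```

```text
t 17.45 graspD [ 0.0521 -0.0649  0.0864] zaxD [ 0.544 -0.007 -0.839] yaxD [-0.009 -1.     0.002] F [  3.2 -11.3  -2.5] w 0.005 gf 5.1 q [ 0.29  0.18 -0.16  2.1  -0.3   0.32 -1.08]
t 17.75 graspD [ 0.052  -0.0647  0.0865] zaxD [ 0.544 -0.01  -0.839] yaxD [-0.013 -1.     0.004] F [  3.7 -15.7  -4.9] w 0.004 gf 7.2 q [ 0.28  0.17 -0.16  2.1  -0.29  0.32 -1.1 ]
```

This is a hard stop. I back off and go to the clamp.

```bash
python3 -m inch '[{"slide":[0,0.03,0],"angular":[0,0,0],"claw":-1},{"slide":[0,0.08,0],"angular":[0,0,0],"claw":-1},{"slide":[0,0.13,0],"angular":[0,0,0],"claw":-1},{"slide":[0,0.13,-0.15],"angular":[0,0,0],"claw":-1},{"slide":[0,0.13,-0.35],"angular":[0,0,0],"claw":-1},{"slide":[0,0.13,-0.55],"angular":[0,0,0],"claw":-1},{"slide":[0,0.13,-0.75],"angular":[0,0,0],"claw":-1},{"slide":[0,0.13,-0.85],"angular":[0,0,0],"claw":-0.5},{"slide":[0,0.13,-0.85],"angular":[0,0,0],"claw":0.2}]' |grep force
python3 -c "
from h import *
where();rows([[-.085,.062,.27],[-.073,.062,.186]],15,-1)
for cam in('scene','top'):
  P=w2d(pts(ctrl.get_image(cam)).reshape(-1,3));m=(P[:,1]>.03)&(P[:,1]<.1)&(P[:,0]>-.11)&(P[:,0]<-.045)&(P[:,2]>.165)&(P[:,2]<.21);X=P[m]
  print(cam,m.sum(),np.percentile(X,[3,50,97],axis=0).round(4).tolist() if len(X) else 0)"
```

```text
ft_force: [0.6, -1.0, 0.7]
grip_force: 0.0
t 18.65 graspD [-0.0625 -0.0895  0.2699] zaxD [ 0.548 -0.004 -0.836] yaxD [-0.004 -1.     0.002] F [ 0.6 -1.   0.7] w 0.109 gf 0.0 q [ 0.43 -0.26 -0.13  2.1  -0.35  0.78 -0.99]
[-0.085  0.062  0.27 ] slide [-0.086, -0.606, -0.054] ang [0.007, -0.608, -0.004]
[-0.073  0.062  0.186] slide [-0.23, -0.607, 0.254] ang [0.007, -0.608, -0.004]
scene 188 [[-0.0938, 0.0526, 0.1845], [-0.0704, 0.0661, 0.1944], [-0.0471, 0.0729, 0.2008]]
top 231 [[-0.0939, 0.0521, 0.1858], [-0.0704, 0.0626, 0.1937], [-0.0465, 0.0725, 0.1979]]
```

```bash
python3 -m inch '[{"slide":[-0.086,-0.15,-0.054],"angular":[0,-0.25,0],"claw":0.5},{"slide":[-0.086,-0.3,-0.054],"angular":[0,-0.5,0],"claw":0.5},{"slide":[-0.086,-0.45,-0.054],"angular":[0,-0.61,0],"claw":0.5},{"slide":[-0.086,-0.607,-0.054],"angular":[0,-0.61,0],"claw":0.5},{"slide":[-0.086,-0.607,-0.054],"angular":[0,-0.61,0],"claw":0.5},{"slide":[-0.086,-0.607,-0.054],"angular":[0,-0.61,0],"claw":0.5},{"slide":[-0.086,-0.607,-0.054],"angular":[0,-0.61,0],"claw":0.5},{"slide":[-0.086,-0.607,-0.054],"angular":[0,-0.61,0],"claw":0.5}]' |grep force
python3 -c "
from h import *
where();rows([[-.073,.0624,.23],[-.073,.0624,.186]],15,-1)"
```

```text
ft_force: [0.0, -0.8, 0.4]
grip_force: 0.0
t 19.55 graspD [-0.086   0.0616  0.2647] zaxD [ 0.249  0.    -0.968] yaxD [-0.005 -1.    -0.002] F [ 0.  -0.8  0.4] w 0.745 gf 0.0 q [ 0.37 -0.19 -0.44  1.95 -0.1   1.11 -1.52]
[-0.073  0.062  0.23 ] slide [0.016, -0.003, 0.147] ang [-0.001, 0.019, -0.01]
[-0.073  0.062  0.186] slide [-0.028, -0.003, 0.318] ang [-0.001, 0.019, -0.01]
```

```bash
python3 -m inch '[{"slide":[0.01,-0.003,0.1],"angular":[0,0.02,0],"claw":0.5},{"slide":[0,-0.003,0.2],"angular":[0,0.02,0],"claw":0.5},{"slide":[-0.028,-0.003,0.318],"angular":[0,0.02,0],"claw":0.5},{"slide":[-0.028,-0.003,0.318],"angular":[0,0.02,0],"claw":0.5},{"slide":[-0.028,-0.003,0.318],"angular":[0,0.02,0],"claw":-1},{"slide":[-0.028,-0.003,0.318],"angular":[0,0.02,0],"claw":-1},{"slide":[-0.028,-0.003,0.318],"angular":[0,0.02,0],"claw":-1},{"slide":[-0.028,-0.003,0.318],"angular":[0,0.02,0],"claw":-1},{"slide":[-0.028,-0.003,0.318],"angular":[0,0.02,0],"claw":-1},{"slide":[-0.028,-0.003,0.318],"angular":[0,0.02,0],"claw":-1}]' 10|grep force
python3 -m inch '[{"slide":[0,0,0],"angular":[0,0,0],"claw":-1},{"slide":[0,0,0],"angular":[0,0,0],"claw":-1},{"slide":[0,0,0],"angular":[0,0,0],"claw":-1}]' |grep force
python3 -c "
from h import *
where();arc([65,70,75,80,85,90,95,100,105,110,115])"
```

```text
ft_force: [0.4, 0.0, 0.6]
grip_force: 0.0
ft_force: [-0.4, -0.8, 2.3]
grip_force: 10.0
t 20.85 graspD [-0.0725  0.0636  0.1871] zaxD [ 0.261  0.    -0.965] yaxD [-0.003 -1.    -0.001] F [-0.4 -0.8  2.3] w 0.25 gf 10.0 q [ 0.37 -0.1  -0.48  2.04 -0.06  0.93 -1.55]
[-0.073  0.063  0.186] slide [-0.003, 0.004, 0.004] ang [-0.0, -0.005, -0.006]
[-0.073  0.071  0.189] slide [0.0, -0.028, -0.009] ang [-0.0, -0.005, -0.006]
[-0.073  0.079  0.192] slide [0.003, -0.062, -0.019] ang [-0.0, -0.005, -0.006]
[-0.073  0.088  0.194] slide [0.005, -0.096, -0.027] ang [-0.0, -0.005, -0.006]
[-0.073  0.096  0.195] slide [0.006, -0.131, -0.031] ang [-0.0, -0.005, -0.006]
[-0.073  0.105  0.195] slide [0.006, -0.166, -0.033] ang [-0.0, -0.005, -0.006]
[-0.073  0.114  0.195] slide [0.006, -0.201, -0.031] ang [-0.0, -0.005, -0.006]
[-0.073  0.122  0.194] slide [0.004, -0.235, -0.027] ang [-0.0, -0.005, -0.006]
[-0.073  0.131  0.192] slide [0.002, -0.27, -0.019] ang [-0.0, -0.005, -0.006]
[-0.073  0.139  0.189] slide [-0.001, -0.303, -0.009] ang [-0.0, -0.005, -0.006]
[-0.073  0.147  0.186] slide [-0.004, -0.335, 0.004] ang [-0.0, -0.005, -0.006]
```

```bash
python3 -m inch '[{"slide":[0,-0.028,-0.009],"angular":[0,0,0],"claw":-1},{"slide":[0.003,-0.062,-0.019],"angular":[0,0,0],"claw":-1},{"slide":[0.005,-0.096,-0.027],"angular":[0,0,0],"claw":-1},{"slide":[0.006,-0.131,-0.031],"angular":[0,0,0],"claw":-1},{"slide":[0.006,-0.166,-0.033],"angular":[0,0,0],"claw":-1},{"slide":[0.006,-0.201,-0.031],"angular":[0,0,0],"claw":-1},{"slide":[0.004,-0.235,-0.027],"angular":[0,0,0],"claw":-1},{"slide":[0.002,-0.27,-0.019],"angular":[0,0,0],"claw":-1},{"slide":[-0.001,-0.303,-0.009],"angular":[0,0,0],"claw":-1},{"slide":[-0.004,-0.335,0.004],"angular":[0,0,0],"claw":-1}]' |grep force
python3 -c "
from h import *
where();arc([119,123,127,131,135,139,143,147,150])"
```

```text
ft_force: [2.3, -1.6, 2.5]
grip_force: 10.0
t 21.85 graspD [-0.0732  0.1484  0.1853] zaxD [ 0.261  0.001 -0.965] yaxD [-0.002 -1.    -0.001] F [ 2.3 -1.6  2.5] w 0.244 gf 10.0 q [ 0.29 -0.09 -0.6   2.03  0.    0.93 -1.78]
[-0.073  0.154  0.183] slide [-0.002, -0.021, 0.01] ang [-0.001, -0.004, -0.005]
[-0.073  0.16   0.179] slide [-0.006, -0.045, 0.024] ang [-0.001, -0.004, -0.005]
[-0.073  0.165  0.175] slide [-0.01, -0.068, 0.039] ang [-0.001, -0.004, -0.005]
[-0.073  0.171  0.171] slide [-0.015, -0.09, 0.057] ang [-0.001, -0.004, -0.005]
[-0.073  0.176  0.166] slide [-0.02, -0.11, 0.075] ang [-0.001, -0.004, -0.005]
[-0.073  0.181  0.161] slide [-0.025, -0.129, 0.095] ang [-0.001, -0.004, -0.005]
[-0.073  0.185  0.155] slide [-0.031, -0.147, 0.116] ang [-0.001, -0.004, -0.005]
[-0.073  0.189  0.15 ] slide [-0.037, -0.163, 0.138] ang [-0.001, -0.004, -0.005]
[-0.073  0.192  0.145] slide [-0.042, -0.174, 0.155] ang [-0.001, -0.004, -0.005]
```

```bash
python3 -m inch '[{"slide":[-0.002,-0.021,0.01],"angular":[0,0,0],"claw":-1},{"slide":[-0.006,-0.045,0.024],"angular":[0,0,0],"claw":-1},{"slide":[-0.01,-0.068,0.039],"angular":[0,0,0],"claw":-1},{"slide":[-0.015,-0.09,0.057],"angular":[0,0,0],"claw":-1},{"slide":[-0.02,-0.11,0.075],"angular":[0,0,0],"claw":-1},{"slide":[-0.025,-0.129,0.095],"angular":[0,0,0],"claw":-1},{"slide":[-0.031,-0.147,0.116],"angular":[0,0,0],"claw":-1},{"slide":[-0.037,-0.163,0.138],"angular":[0,0,0],"claw":-1},{"slide":[-0.042,-0.176,0.156],"angular":[0,0,0],"claw":-1},{"slide":[-0.042,-0.176,0.156],"angular":[0,0,0],"claw":-1}]' |grep force
python3 -c "
from h import *
where();rows([[-.073,.1926,.144]],15,-1)"
```

```text
ft_force: [1.6, -2.3, -2.6]
grip_force: 10.0
t 22.85 graspD [-0.0735  0.1917  0.1442] zaxD [ 0.259  0.001 -0.966] yaxD [-0.002 -1.    -0.001] F [ 1.6 -2.3 -2.6] w 0.248 gf 10.0 q [ 0.25 -0.01 -0.67  2.06  0.1   0.85 -1.95]
[-0.073  0.193  0.144] slide [0.002, -0.004, 0.001] ang [-0.001, -0.001, -0.005]
```

```bash
python3 -m inch '[{"slide":[0,-0.004,0],"angular":[0,0,0],"claw":0.8},{"slide":[0,-0.004,0],"angular":[0,0,0],"claw":0.8},{"slide":[0,-0.004,0],"angular":[0,0,0],"claw":0.8},{"slide":[0,-0.004,0],"angular":[0,0,0],"claw":0.8},{"slide":[0,-0.004,0],"angular":[0,0,0],"claw":0.8},{"slide":[0,-0.004,0],"angular":[0,0,0],"claw":0.8},{"slide":[0,-0.004,-0.1],"angular":[0,0,0],"claw":0.8},{"slide":[0,-0.004,-0.25],"angular":[0,0,0],"claw":0.8},{"slide":[0,-0.004,-0.4],"angular":[0,0,0],"claw":0.8},{"slide":[0,-0.004,-0.5],"angular":[0,0,0],"claw":0.8}]' |grep force
python3 -c "
from h import *
where()
a=ctrl.get_image('scene');b=ctrl.get_image('top')
A=cv2.resize(a['color'][90:310,210:430],None,fx=1.8,fy=1.8);B=cv2.resize(b['color'][90:310,240:480],None,fx=1.65,fy=1.8)
cv2.imwrite('pics/end.png',np.hstack([A,B])[...,::-1])
for n,im in(('scene',a),('top',b)):
    P=pts(im)
    for q in('rack_ear','patch_plug','blue_knob','rack_foot'):
        for r in ctrl.outline_of(q,n)[:2]: print(n,q,round(r['confidence'],2),np.nanmedian(P[r['mask']],0).round(3))
    Q=w2d(P.reshape(-1,3))
    m=(abs(Q[:,1]-.193)<.03)&(Q[:,0]<-.045)&(Q[:,0]>-.1)&(Q[:,2]>.125)&(Q[:,2]<.175);print('barrel',m.sum(),np.median(Q[m],0).round(4))
    m=(abs(Q[:,1]+.05)<.04)&(abs(Q[:,0]-.05)<.03)&(Q[:,2]>.088)&(Q[:,2]<.11);print('gg',m.sum(),Q[m].mean(0).round(4))
P0=w2d(np.load('topP.npy').reshape(-1,3));m=(abs(P0[:,1]-.193)<.03)&(P0[:,0]<-.045)&(P0[:,0]>-.1)&(P0[:,2]>.125)&(P0[:,2]<.175);print('barrel0 top',np.median(P0[m],0).round(4))
"
```

```text
ft_force: [0.4, -0.7, 0.2]
grip_force: 0.0
t 23.85 graspD [-0.1053  0.1928  0.2689] zaxD [ 0.264  0.    -0.964] yaxD [-0.003 -1.    -0.001] F [ 0.4 -0.7  0.2] w 0.894 gf 0.0 q [ 0.26 -0.22 -0.61  1.95 -0.07  1.11 -1.81]
scene rack_ear 0.98 [0.822 0.033 0.006]
scene rack_ear 0.82 [ 0.568 -0.013  0.047]
scene patch_plug 0.56 [ 0.556 -0.273  0.016]
scene rack_foot 0.71 [0.612 0.255 0.016]
barrel 189 [-0.0709  0.1962  0.1536]
gg 0 [nan nan nan]
top rack_ear 0.81 [0.822 0.037 0.004]
top rack_ear 0.54 [ 0.342 -0.004  0.003]
top patch_plug 0.63 [ 0.559 -0.273  0.016]
top blue_knob 0.72 [0.61  0.25  0.015]
top rack_foot 0.68 [0.61  0.25  0.015]
barrel 192 [-0.0667  0.1923  0.1523]
gg 101 [ 0.0501 -0.0437  0.0974]
barrel0 top [-0.0703  0.192   0.1523]<string>:13: RuntimeWarning: Mean of empty slice.
  ret = um.true_divide(
```

View pics/end.png

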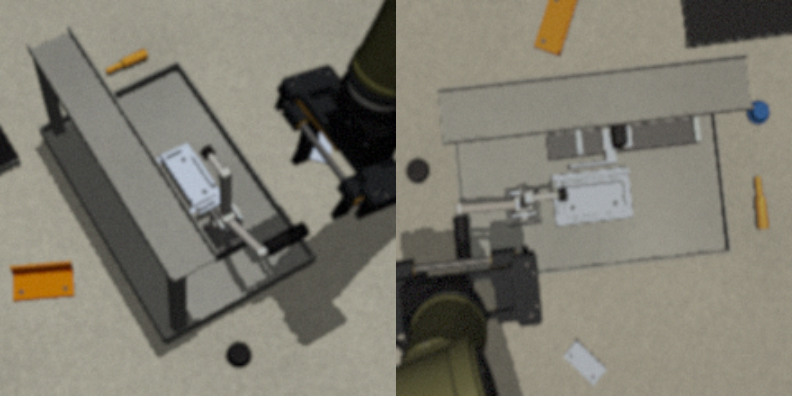

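The end picture shows the clamp open with its barrel at (290,238) in the left half, the ear in its nest at (595,195), the gauge at its stop at (618,135), and the loose things unmoved.

```bash
python3 -c "
from bench import ctrl
print(ctrl.close_job())"
```

```text
the job is handed in; nothing more can be done
None
```

The job is handed in. The ear was clamped, the gauge was pushed to a hard stop (about 87 mm by camera, 90 mm nominal), and the clamp was swung back open, with the ear in its nest and the loose things where they were, in about 24 s.

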